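# Set the forge blower's air ring and start the blower

## Task

On the forge blower (the low drum on the bench), push the lever of the air ring round until its pointed tip lines up with the point of the index tab on the drum's rim, and leave it there: only push it, never take its pin between the fingers. Then press the start button, the broader of the two on the starter box, all the way down and let it come up again. Leave the index tab, the narrow stop button and the loose things on the bench alone, and do not press start before the lever is set.

Things in the scene. Friction and masses are not known exactly. Their poses are not given: they have to be found in the camera images.
- blower: fixed dark steel drum, 270 mm diameter, 70 mm high, its flat top at 70 mm above the bench; a duct sticks out of it along its +x to 227 mm from its axis, no higher than 72 mm. Origin on the drum's axis at bench height. A scale of twelve low ribs, 0.2 rad apart, lies round the rim of the top from its +y direction over -x to its -y. A 7-hole aluminium ring, the air ring, turns flat on its top about the drum's axis and carries the lever
- air_ring (a joint): angle of the air ring and its lever, rad, 0 to 2.3, positive counterclockwise from above; at 0 the lever points along the blower's +y, at 1.57 along its -x. Starts between 0.05 and 0.6, always at a smaller angle than the index, so it must be pushed counterclockwise. Friction holds it where it is left (0.2 N m, about 2 N at the pin)
- lever_pin (a point): centre of the top of the lever's upright round steel pin, 14 mm diameter, 40 mm tall, 90 mm from the drum's axis; it stands on the flat lever bar, whose top is 80 mm above the bench, so the pin spans 80 to 120 mm above the bench. The bar is 16 mm wide. Within 75 mm of the axis nothing on the drum's scale side is higher than 90 mm above the bench. This frame's x points outward from the axis along the lever
- lever_tip (a point): the lever's pointed outer end, 108 mm from the drum's axis, 80 mm above the bench; x points outward along the lever
- index (a joint): angle of the index tab, rad, counted as for air_ring; starts between 1.0 and 2.0. Stiff: it is not to be moved
- index_point (a point): the inward point of the steel index tab that clips over the drum's rim: 18 mm wide tab with a V-shaped inner end, from 116 to 144 mm from the axis, top 80 mm above the bench. This is its tip, 116 mm from the axis, 8 mm beyond the path of the lever tip. x points outward from the axis through the tab, y counterclockwise
- starter: fixed grey steel box 90 x 150 x 50 mm, origin under its centre, z up; the start button is on its top at y +36 mm, the stop button at y -40 mm
- start_button_top (a point): centre of the top face of the broad black start button, 34 mm diameter, about 72 mm above the bench, pressed straight down
- start_button (a joint): how far the start button is pressed, m: 0 up, 0.006 fully down at 5 N; a spring brings it up
- stop_button_top (a point): centre of the top of the narrow black stop button, 18 mm diameter: leave alone
- stop_button (a joint): how far the stop button is pressed, m
- chisel: loose wooden-handled driver 200 mm long, lying between blower and starter
- nut: loose steel nut 28 mm across, 12 mm high, on the drum's top, on the side away from the scale
- mug: white mug 76 mm across, 85 mm tall, with a handle
- hammer: hammer 290 mm long, lying on the bench
- tin: tin 80 mm across, 70 mm tall
- billet: steel bar 150 x 25 x 18 mm lying on the bench, left of the blower and nearer the robot
- file: file with wooden handle, 280 mm long, lying on the bench

How it is judged:
On the way, in this order (a step that is already met when the one before it is completed fails the run):
1. the lever stands at the index, with the start button up (y of lever_tip in the frame of index_point between -0.005 and 0.005 m and x of lever_tip in the frame of index_point above -0.05 m and velocity of joint air_ring between -0.05 and 0.05 rad/s and value of joint start_button below 0.002 m), for 0.3 s.
2. the start button is pressed down with the lever still at the index (y of lever_tip in the frame of index_point between -0.005 and 0.005 m and x of lever_tip in the frame of index_point above -0.05 m and value of joint start_button above 0.0045 m), for 0.05 s.
At the end, for the whole second after the job is handed in: The lever's tip is at rest within 5 mm (measured along the arc) of the line from the drum's axis through the index point; the start button has been pressed at least 4.5 of its 6 mm after that and is up again (less than 1.5 mm down) (y of lever_tip in the frame of index_point between -0.005 and 0.005 m and x of lever_tip in the frame of index_point above -0.05 m and velocity of joint air_ring between -0.05 and 0.05 rad/s and value of joint start_button below 0.0015 m); the robot touches nothing.
It fails at once if the lever's pin is taken between the fingers instead of pushed (horizontal distance between the grasp point and lever_pin below 0.008 m and height (world z) of the grasp point below 0.133 m and contact force between the fingers and air_ring above 0.5 N).
It fails at once if start pressed (over 3 mm) while the lever is not at the index (not (y of lever_tip in the frame of index_point between -0.005 and 0.005 m and x of lever_tip in the frame of index_point above -0.05 m) and value of joint start_button above 0.003 m).
It fails at once if the stop button is pressed (over 3 mm) (value of joint stop_button above 0.003 m).
It fails at once if the index tab is moved more than 4 mm (distance of index_point from where it was at the start of the episode above 0.004 m).
It fails at once if a loose thing is pushed, lifted or carried more than 20 mm (distance of any of chisel, nut, mug, hammer, tin, billet, file from where it was at the start of the episode above 0.02 m).
It also fails if it takes over 51 s, if anything falls off the work surface, if the arm or the gripper's body presses on something with over 40 N, if the wrist force passes 120 N, or if a joint passes its speed limit or range.

## Robot

A 6-joint arm with a two-finger parallel gripper is mounted at the origin on the work surface. World frame = base frame: x ahead of the robot, y to its left, z up, the work surface at z = 0. Lengths are in m, angles in rad, forces in N, time in s.
With the tool pointing down it reaches from about 0.25 to 0.725 m from the base axis. Payload 4 kg.
Tool frame: the origin (TCP) lies at the very end of the fingers, on their centre line; the grasp point (between the pads) lies 19 mm behind it; z points along the fingers, y is the direction in which the jaws open and shut (so a half turn about z gives the same grasp; the last joint's range is limited). The gripper opens to 85 mm and grips with 20 to 120 N. Pads are 22 mm wide; open, the fingers measure 114 mm over their backs; the gripper's body (76 mm by 85 mm) begins 54 mm behind the grasp point. The pads swing forward as they close: fully open they stand 13 mm farther back than shut.
Start: joints at [1.158, 0.241, 0.005, 1.335, 0, 1.571], TCP at [0.201, 0.458, 0.231] pointing down, gripper open.
Joint ranges: [-2.72, 2.72], [-1.05, 1.87], [-1.09, 1.28], [-1.99, 2.15], [-1.42, 1.44], [-3.14, 3.14]. Speed limits (rad/s): [2.79, 2.79, 3.14, 3.14, 3.14, 3.14].

## Interface

Orientations are given as [roll, pitch, yaw] about the fixed x, y, z axes, in that order (R = Rz(yaw) Ry(pitch) Rx(roll)).
In Python, from rig import env gives the robot as it stands.
- The arm moves only by the shell command python3 -m crank 'ROWS' [FORCE]. ROWS is JSON, a list of rows, each a list of 7 numbers: the turn, a rotation vector about the tool's x, y, z in degrees, then the shift along the tool's x, y, z in m, then the finger opening in m, from 0 to 0.0854. In form: [[rx, ry, rz, dx, dy, dz, claw], ...]. A call has 1 to 10 rows; each row is the pose to reach, as a shift and turn from the pose commanded when the call began, along the tool's axes at that moment; what a row does not reach only later rows make up. A row lasts 1/10 s, in which the tool goes at most 50 mm and 8.59 degrees, less where a joint would pass 70% of its speed; a pose out of reach is approached as far as the arm can. A call with a gripper value outside its range is refused whole. The fingers move at their own pace and stop on an object; FORCE is the grip in N (left out, the last holds). Time passes only in rows, so rows that repeat a pose let the fingers close. It gives the time, the measured TCP pose, the force and the opening at its end, in the units of the state.
- env.state(): the state, without advancing time (a new reading comes with each control period).
- env.snapshot(name): name is "scene" or "top"; returns a dict with "frame" (420x560x3 uint8, red, green, blue), "fx", "fy", "cx", "cy" (pixels), "origin" and "attitude" of the camera in the world. Camera axes: x right, y down, z forward; pixel columns grow to the right and rows downward; lengths in m; the calibration is good to about 2 mm. A picture is of the moment at which its call begins. There is no depth.
- env.hand_in(): hands the job in, once; it reports no verdict.
The state is a dict: "t": time; "qpos": joint angles; "qd": joint speeds; "joint_efforts": joint torques, N m; "ee_pos": TCP position; "eef_rot": TCP orientation; "contact_force": force on the tool from outside, world axes, zero at the start; "torque": the same for the moment, N m; "gripper_width": finger opening in m.
Only numpy, scipy, OpenCV 4.12 (cv2) and the standard library are available. Lean on these libraries where they do the work, as an engineer would, in place of code of your own. Each camera call takes 0.05 s, during which the arm holds its last target. There are 200 camera calls.

## Working session

There is one attempt and no reset: what is moved stays moved. The work goes in short steps, Python scripts to look and compute and a shell command to move; the robot and the scene stay as the last step left them, time stands still between calls to the robot, and variables do not carry over. Pictures are saved under pics/ and viewed, about 8 in all and at most 12, crops included, and the job is handed in when it is done.

```bash
mkdir -p pics
python3 - <<'E'
from rig import env
import cv2, numpy as np
for n in ("scene","top"):
    s=env.snapshot(n); cv2.imwrite(f"pics/{n}0.png",s["frame"][:,:,::-1])
    np.savez(f"pics/{n}0.npz",**s)
    print(n,{k:np.round(v,4).tolist() for k,v in s.items() if k!="frame"})
print(env.state())
E
```

```text
scene {'fx': 507.3072, 'fy': 507.3072, 'cx': 281.5165, 'cy': 208.9821, 'origin': [1.0511, 0.4689, 1.3295], 'attitude': [-2.6298, 0.0026, 2.4096]}
top {'fx': 400.1504, 'fy': 400.1504, 'cx': 281.9334, 'cy': 208.1096, 'origin': [0.3651, -0.0438, 1.2613], 'attitude': [-2.9538, 0.0147, -1.5827]}
{'t': 0.1, 'qpos': array([1.15795394e+00, 2.41354208e-01, 3.86192485e-03, 1.33518252e+00,
       1.17752365e-05, 1.57080171e+00]), 'qd': array([-0.00077081, -0.00131819,  0.00472573,  0.00070404,  0.00208173,
        0.00138464]), 'joint_efforts': array([-1.67131613e-03, -3.73138690e+01,  2.53009433e+01,  1.08083218e-02,
       -1.71646629e-04,  3.15882787e-07]), 'ee_pos': array([0.20038036, 0.45748295, 0.23049483]), 'eef_rot': array([-3.13971418e+00, -1.17651087e-05,  2.72874486e+00]), 'contact_force': array([ 0.20625602,  0.72025696, -1.03191166]), 'torque': array([-0.02728176,  0.03822397,  0.00615962]), 'gripper_width': 0.08560407322728732}
```

View pics/scene0.png

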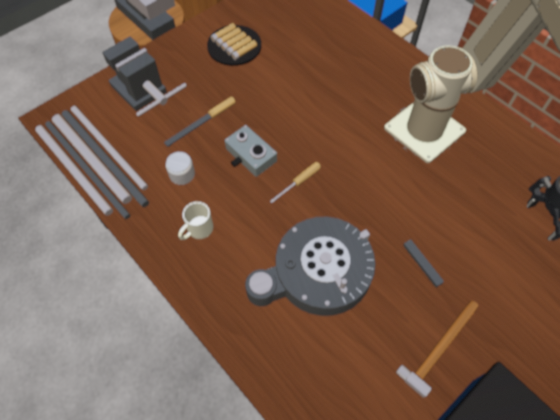

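View pics/top0.png

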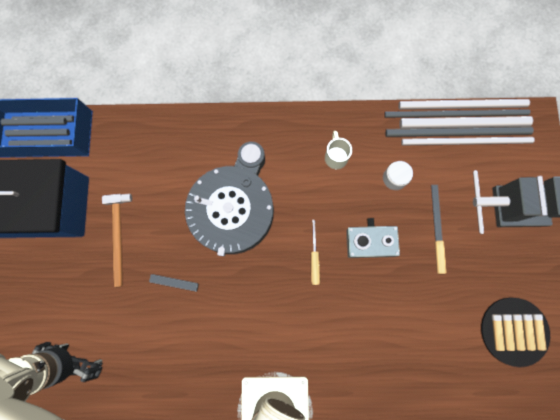

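Scene view: drum at about (325,262), lever pin near (340,283), index near (363,235), starter at (250,150). Top view: drum (229,208), lever near (203,201), index near (221,251), starter (374,241), with start as the left button (363,241). Next I'll enlarge both for pixel measurement.

Run:
```python
import cv2, numpy as np
t=cv2.imread("pics/top0.png"); s=cv2.imread("pics/scene0.png")
def crop(im,x,y,w,h,k):
    c=cv2.resize(im[y:y+h,x:x+w],None,fx=k,fy=k,interpolation=cv2.INTER_CUBIC)
    for i in range(0,w,10): cv2.putText(c,str(x+i),(i*k,8),0,.3,(0,255,255),1); cv2.line(c,(i*k,10),(i*k,14),(0,255,255),1)
    for j in range(0,h,10): cv2.putText(c,str(y+j),(0,j*k+3),0,.3,(0,255,255),1)
    return c
a=crop(t,180,160,100,100,4); b=crop(s,270,210,110,110,4)[:400,:400]
c=crop(t,340,220,66,50,6); d=crop(s,220,120,66,50,6)
im=np.zeros((600,800,3),np.uint8); im[:400,:400]=a; im[:400,400:]=b
cv2.imwrite("pics/drum.png",im[:400])
```

```text
(no output)
```

View pics/drum.png

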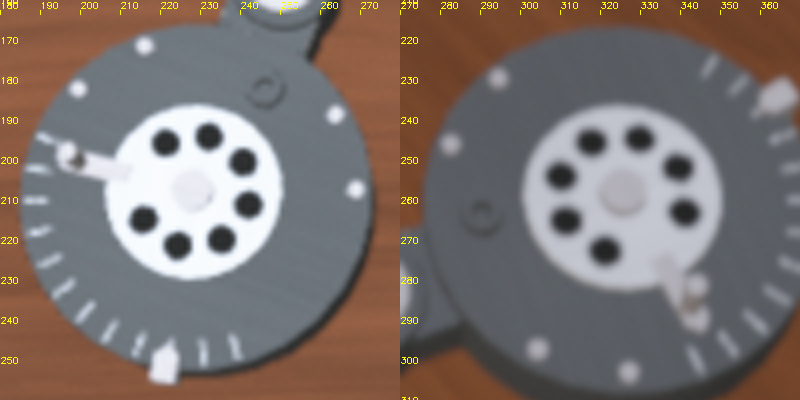

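```bash
cat > h.py <<'E'
import cv2, numpy as np
from scipy.spatial.transform import Rotation as R
from scipy.optimize import least_squares
def cam(n):
    d=np.load(n); return dict(R=R.from_euler('xyz',d['attitude']).as_matrix(),o=d['origin'],f=float(d['fx']),c=(float(d['cx']),float(d['cy'])))
def proj(c,P):
    p=(np.atleast_2d(P)-c['o'])@c['R']; return c['f']*p[:,:2]/p[:,2:]+c['c']
def ray(c,uv,z):
    d=c['R']@np.array([(uv[0]-c['c'][0])/c['f'],(uv[1]-c['c'][1])/c['f'],1.]); return c['o']+d*(z-c['o'][2])/d[2]
T=cam('pics/top0.npz'); S=cam('pics/scene0.npz')
def pol(p,a,r,z): # p=x,y,yaw ; angle a from blower +y ccw
    th=p[2]+np.pi/2+np.asarray(a,float); return np.stack([p[0]+r*np.cos(th),p[1]+r*np.sin(th),z+0*th],-1)
E
python3 - <<'E'
from h import *
rt=np.array([(190,194.3),(189,202),(189,210),(189.3,218.7),(192,226.3),(196,233),(201,237.5),(207,242.3),(213,246),(228.5,248),(238.5,246.5)])
ri=np.array([0,1,2,3,4,5,6,7,8,10,11])*.2
rs=np.array([(344,300),(352,296),(359,290.5)])  # angle 0,.2,.4
re=np.array([(346.5,226.5),(354.5,231)])       # 2.2,2.0
# circle of white ring from thresholds printed for check
def f(q):
    p=q[:3]; r=q[3]
    return np.r_[(proj(T,pol(p,ri,r,.071))-rt).ravel(),(proj(S,pol(p,[0,.2,.4],r,.071))-rs).ravel(),(proj(S,pol(p,[2.2,2.0],r,.071))-re).ravel()]
g=ray(T,(229,208),.07)
s=least_squares(f,[g[0],g[1],-.3,.122],loss='soft_l1'); q=s.x
print('blower',q,np.round(s.fun,1))
def ang(P): return np.arctan2(P[1]-q[1],P[0]-q[0])-q[2]-np.pi/2
for n,c,uv,z in [('pinT',T,(197,198),.12),('pinS',S,(343.5,281),.12),('tipS',S,(345.5,292),.08),('tipT',T,(192,195.5),.08),('idxT',T,(221,250),.08),('idxS',S,(363.5,234.5),.08)]:
    P=ray(c,uv,z); a=ang(P); print(n,P.round(4),'ang',(a+np.pi)%(2*np.pi)-np.pi,'r',np.hypot(*(P[:2]-q[:2])))
t=cv2.imread('pics/top0.png');s0=cv2.imread('pics/scene0.png')
for im,c,b in((t,T,(340,220,400,262)),(s0,S,(222,122,280,176))):
    g=cv2.cvtColor(im,6)[b[1]:b[3],b[0]:b[2]]
    n,l,st,ce=cv2.connectedComponentsWithStats((g<45).astype(np.uint8))
    for i in range(1,n):
        if st[i,4]>8:
            uv=ce[i]+b[:2]; print(st[i],uv.round(1),ray(c,uv,.072).round(4))
def crop(im,x,y,w,h,k): return cv2.resize(im[y:y+h,x:x+w],None,fx=k,fy=k,interpolation=cv2.INTER_CUBIC)
im=np.hstack([crop(t,340,215,66,50,6),crop(s0,220,120,66,50,6)]); cv2.imwrite('pics/start.png',im)
E
```

```text
blower [ 0.59580974  0.13499524 -0.36031045  0.12147742] [ 1.  -0.  -0.3 -0.2 -1.  -0.4 -0.5 -1.3 -0.7 -1.4 -0.8 -1.3 -0.5  0.
 -0.1 -0.1  1.2 -0.5  1.7 -0.6 -0.3 -0.6  0.5 -1.   0.6 -1.   0.4 -1.1
  1.  -1.4  0.2 -1.1]
pinT [0.616  0.2187 0.12  ] ang 0.12399771314567598 r 0.0860497360029127
pinS [0.6226 0.2221 0.12  ] ang 0.061633072048173254 r 0.09111363041491091
tipS [0.6261 0.2386 0.08  ] ang 0.07555311936333364 r 0.10799455038083047
tipT [0.6327 0.2433 0.08  ] ang 0.03165401833097503 r 0.11441361129609462
idxT [0.4665 0.1524 0.08  ] ang 1.7975266106544652 r 0.1304470035132851
idxS [0.471  0.1552 0.08  ] ang 1.7708109166776982 r 0.12646794604069198
[33 25  6  6 32] [257.5 149.5] [ 0.497  -0.2621  0.072 ]
[10 36  9  8 43] [235.9 161.8] [ 0.5747 -0.2711  0.072 ]
```

View pics/start.png

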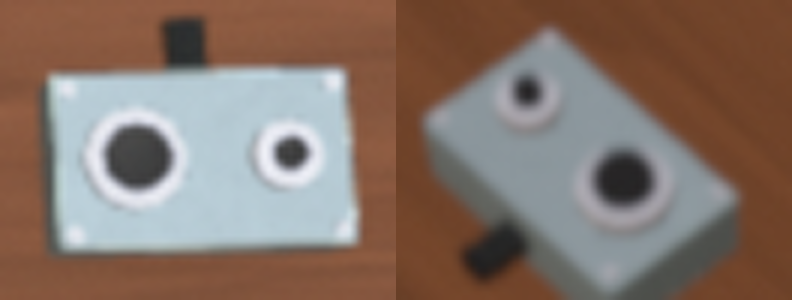

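```bash
python3 -m crank '[[8,0,0,0,0,0,0]]' >/dev/null 2>&1 & sleep 0; wait; python3 -c "
from h import *
print(ray(T,(363.2,241),.072),ray(S,(257.8,149.8),.072),ray(T,(388.5,240.3),.072))
from rig import env; s=env.state(); print(s['t'],s['ee_pos'],s['eef_rot'],s['qpos'],s['gripper_width'])"
```

```text
[ 0.48834906 -0.26917006  0.072     ] [ 0.49706582 -0.26062581  0.072     ] [ 0.48942388 -0.34414978  0.072     ]
0.2 [0.19810509 0.45236664 0.23077118] [-2.99416185e+00 -8.19153584e-06  2.72882402e+00] [1.15802040e+00 3.49061107e-01 1.41124403e-01 1.51029043e+00
 7.03129568e-06 1.57078791e+00] 0.07341756696468134
```

I tilted the tool 8° with a careless test call, which did no harm in free space. I'll undo it and travel towards the lever with the fingers shut.

```bash
python3 -m crank '[[-8,0,0,0,0,0,0],[-8,0,0,0,0,0,0]]'; python3 -m crank '[[0,0,8,-0.04,-0.004,0,0],[0,0,16,-0.08,-0.008,0,0],[0,0,24,-0.13,-0.012,0,0],[0,0,32,-0.18,-0.016,0,0],[0,0,40,-0.23,-0.02,0,0],[0,0,48,-0.28,-0.025,0,0],[0,0,56,-0.33,-0.03,0,0],[0,0,64,-0.38,-0.035,0,0],[0,0,72,-0.42,-0.04,0,0],[0,0,80,-0.46,-0.045,0,0]]'
```

```text
t: 0.4
ee_pos: [0.1981, 0.4524, 0.2167]
eef_rot: [-3.11, 0.0, 2.729]
contact_force: [-1.0, -1.8, 0.5]
gripper_width: 0.0438
t: 1.4
ee_pos: [0.606, 0.2309, 0.2392]
eef_rot: [3.133, -0.006, 1.326]
contact_force: [0.3, 1.2, 0.4]
gripper_width: 0.0003
```

```bash
python3 -c "
from h import *
from rig import env
s=env.state(); print(s['t'],s['ee_pos'],s['eef_rot'],s['qpos'],s['gripper_width'],s['contact_force'])
M=R.from_euler('xyz',s['eef_rot']).as_matrix()
tgt=np.array([.660,.202,.23]); print('tool shift',(M.T@(tgt-s['ee_pos'])).round(4),'rz deg',np.degrees(s['eef_rot'][2]-1.04))"
```

```text
1.4 [0.60595788 0.23091505 0.23920011] [ 3.13256511 -0.00637564  1.32590695] [3.64054792e-01 5.38582326e-01 4.66801621e-01 1.48796393e+00
 6.56816582e-05 2.17976964e+00] 0.0002949834711351312 [0.32363433 1.21763411 0.40500379]
tool shift [-0.015   0.0594  0.0096] rz deg 16.3812614938935
```

```bash
python3 -m crank '[[0,0,8,-0.007,0.03,0,0],[0,0,16,-0.015,0.059,0,0],[0,0,16,-0.015,0.059,0,0],[0,0,16,-0.015,0.059,0,0]]'
python3 - <<'E'
from h import *
from rig import env
s=env.state(); print(s['ee_pos'],s['eef_rot'])
out=[]
for n,c,w in(('top',T,(150,140)),('scene',S,(250,180))):
    f=env.snapshot(n)['frame'][:,:,::-1]; uv=proj(c,s['ee_pos'])[0]; print(n,uv)
    x,y=w; k=cv2.resize(f[y:y+140,x:x+140],(560,560),interpolation=2)[:,:400] if 0 else cv2.resize(f[y:y+145,x:x+130],(520,580),interpolation=2)[:, :400]
    f=f[y:y+145,x:x+130]; k=cv2.resize(f,(390,435),interpolation=2)
    cv2.drawMarker(k,(int((uv[0]-x)*3),int((uv[1]-y)*3)),(0,255,0),0,12,1); out.append(k)
cv2.imwrite('pics/a.png',np.hstack(out))
E
```

```text
t: 1.8
ee_pos: [0.6582, 0.2034, 0.2369]
eef_rot: [3.137, -0.006, 1.053]
contact_force: [-0.2, -0.2, 0.5]
gripper_width: -0.0
[0.65819363 0.20336496 0.23690846] [ 3.13681416 -0.00571257  1.05335595]
top [193.36105192 173.08747897]
scene [332.19698804 266.5854793 ]
```

View pics/a.png

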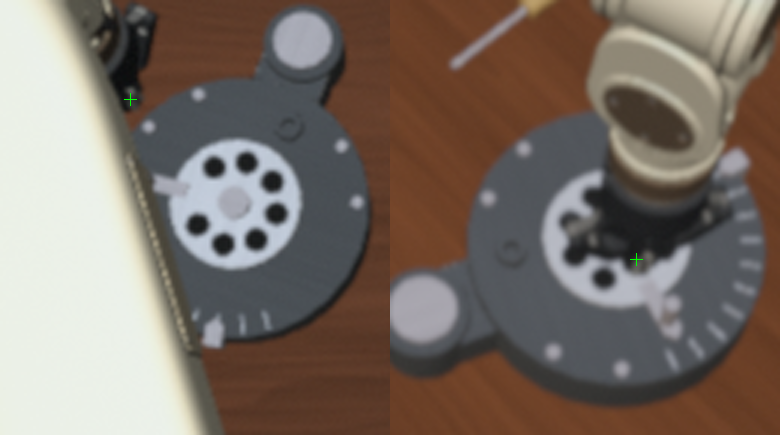

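The TCP marker falls on the fingertips in both views (top crop (130,100), scene crop (636,260)), so the calibration holds. I'll go down on the clockwise side of the pin.

```bash
python3 -m crank '[[0,0,0,0,0,0.04,0],[0,0,0,0,0,0.08,0],[0,0,0,0,0,0.11,0],[0,0,0,0,0,0.13,0],[0,0,0,0,0,0.137,0],[0,0,0,0,0,0.137,0],[0,0,0,0,0,0.137,0]]'
python3 - <<'E'
from h import *
from rig import env
s=env.state(); print(s['ee_pos'],s['eef_rot'],s['qpos'])
C=np.array([.596,.135,.098]); M=R.from_euler('xyz',[np.pi,0,s['eef_rot'][2]]).as_matrix()
c=M.T@(s['ee_pos']-C); print('c',c); 
for d in range(3,31,3): print(d,(R.from_euler('z',-d,degrees=True).apply(c)-c).round(4))
f=env.snapshot('scene')['frame'][:,:,::-1]
cv2.imwrite('pics/b.png',cv2.resize(f[200:330,260:400],None,fx=4,fy=4,interpolation=2))
E
```

```text
t: 2.6
ee_pos: [0.6584, 0.2046, 0.0967]
eef_rot: [3.139, -0.002, 1.054]
contact_force: [-0.9, 0.3, 0.3]
gripper_width: 0.0001
[0.65837624 0.20459284 0.09671966] [ 3.13931550e+00 -2.43046697e-03  1.05435069e+00] [3.01292817e-01 6.92695570e-01 3.64228315e-01 1.23899852e+00
 7.14876198e-07 2.38853755e+00]
c [0.09131745 0.0198767  0.00128034]
3 [ 0.0009 -0.0048 -0.    ]
6 [ 0.0016 -0.0097 -0.    ]
9 [ 0.002  -0.0145  0.    ]
12 [ 0.0021 -0.0194 -0.    ]
15 [ 0.002  -0.0243  0.    ]
18 [ 0.0017 -0.0292  0.    ]
21 [ 0.0011 -0.034   0.    ]
24 [ 0.0002 -0.0389  0.    ]
27 [-0.0009 -0.0436  0.    ]
30 [-0.0023 -0.0483  0.    ]
```

View pics/b.png

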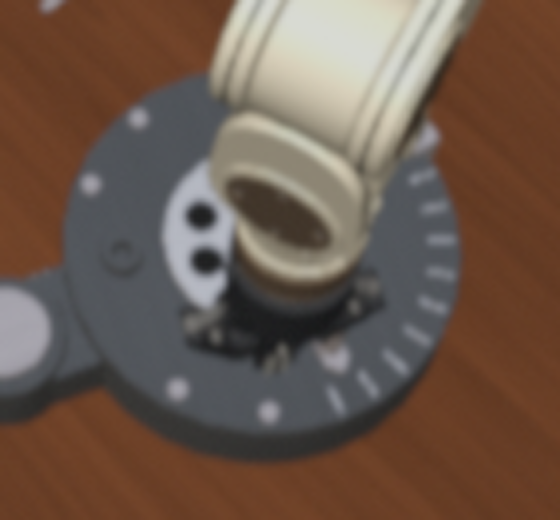

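The fingertips at (278,355) stand on the clockwise side of the pin at (333,355), with a gap. Now I'll push round the arc.

```bash
python3 -m crank '[[0,0,-3,0.0009,-0.0048,0,0],[0,0,-6,0.0016,-0.0097,0,0],[0,0,-9,0.002,-0.0145,0,0],[0,0,-12,0.0021,-0.0194,0,0],[0,0,-15,0.002,-0.0243,0,0],[0,0,-18,0.0017,-0.0292,0,0],[0,0,-21,0.0011,-0.034,0,0],[0,0,-24,0.0002,-0.0389,0,0],[0,0,-27,-0.0009,-0.0436,0,0],[0,0,-30,-0.0023,-0.0483,0,0]]'
```

```text
t: 3.65
ee_pos: [0.6166, 0.2264, 0.0966]
eef_rot: [3.136, -0.002, 1.579]
contact_force: [2.8, 0.1, -1.0]
gripper_width: -0.0
```

```bash
python3 -m crank '[[0,0,-3,0.0009,-0.0048,0,0],[0,0,-6,0.0016,-0.0097,0,0],[0,0,-9,0.002,-0.0145,0,0],[0,0,-12,0.0021,-0.0194,0,0],[0,0,-15,0.002,-0.0243,0,0],[0,0,-18,0.0017,-0.0292,0,0],[0,0,-21,0.0011,-0.034,0,0],[0,0,-24,0.0002,-0.0389,0,0],[0,0,-27,-0.0009,-0.0436,0,0],[0,0,-30,-0.0023,-0.0483,0,0]]'
python3 - <<'E'
from h import *
from rig import env
s=env.state(); M=R.from_euler('xyz',[np.pi,0,s['eef_rot'][2]]).as_matrix()
print(s['ee_pos'],s['eef_rot'],s['contact_force'],'c',M.T@(s['ee_pos']-[.596,.135,.098]))
f=[env.snapshot(n)['frame'][y:y+130,x:x+130,::-1] for n,x,y in(('scene',260,200),('top',170,150))]
cv2.imwrite('pics/c.png',cv2.resize(np.hstack(f),None,fx=3,fy=3,interpolation=2))
E
```

```text
t: 4.65
ee_pos: [0.5682, 0.2248, 0.0968]
eef_rot: [3.135, -0.001, 2.103]
contact_force: [1.7, 2.5, -2.1]
gripper_width: 0.0001
[0.56818622 0.22475135 0.0968157 ] [ 3.13508297e+00 -5.04625614e-04  2.10337219e+00] [ 1.67459914  2.53983767 -2.08692501] c [0.09144353 0.02160999 0.0011843 ]
```

View pics/c.png

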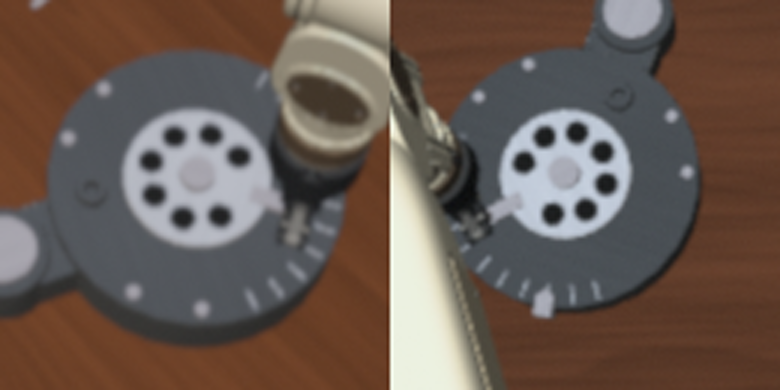

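The lever follows: its bar runs towards (490,217) in the top half, and the index is at (543,300). About 49° remain, so I'll push 42° and measure again.

```bash
python3 -m crank '[[0,0,-3,0.0009,-0.0048,0,0],[0,0,-6,0.0016,-0.0097,0,0],[0,0,-9,0.002,-0.0145,0,0],[0,0,-12,0.0021,-0.0194,0,0],[0,0,-15,0.002,-0.0243,0,0],[0,0,-18,0.0017,-0.0292,0,0],[0,0,-21,0.0011,-0.034,0,0],[0,0,-24,0.0002,-0.0389,0,0],[0,0,-27,-0.0009,-0.0436,0,0],[0,0,-30,-0.0023,-0.0483,0,0]]';  python3 -m crank '[[0,0,-3,0.0009,-0.0048,0,0],[0,0,-6,0.0016,-0.0097,0,0],[0,0,-9,0.002,-0.0145,0,0],[0,0,-12,0.0021,-0.0194,0,0],[0,0,-12,0.0021,-0.0194,0,0],[0,0,-12,0.0021,-0.0194,0,0]]'
python3 - <<'E'
from h import *
from rig import env
s=env.state(); M=R.from_euler('xyz',[np.pi,0,s['eef_rot'][2]]).as_matrix()
print(s['ee_pos'],s['eef_rot'],s['contact_force'],'c',M.T@(s['ee_pos']-[.596,.135,.098]))
f=[env.snapshot(n)['frame'][y:y+h,x:x+w,::-1] for n,x,y,w,h in(('scene',310,210,70,70),('top',190,190,70,70))]
cv2.imwrite('pics/d.png',cv2.resize(np.hstack(f),None,fx=5,fy=5,interpolation=2))
E
```

```text
t: 5.75
ee_pos: [0.5269, 0.1979, 0.0961]
eef_rot: [3.138, 0.001, 2.626]
contact_force: [1.0, 3.0, 1.4]
gripper_width: -0.0002
t: 6.35
ee_pos: [0.5152, 0.181, 0.0953]
eef_rot: [3.141, 0.002, 2.832]
contact_force: [0.4, 1.2, 0.4]
gripper_width: -0.0001
[0.51515558 0.18104028 0.09529909] [3.14059227e+00 1.70244879e-03 2.83177754e+00] [0.37917911 1.17326202 0.37450531] c [0.09103229 0.01920024 0.00270091]
```

View pics/d.png

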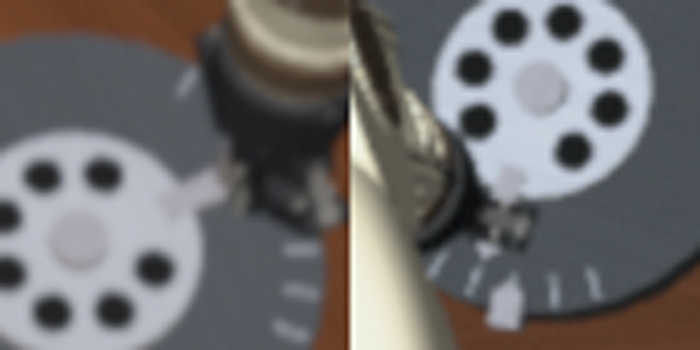

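```bash
cat > m.py <<'E'
from h import *
def holes(im,c,win,thr=90):
    x,y,X,Y=win; g=cv2.cvtColor(im,6)[y:Y,x:X]; g=cv2.resize(g,None,fx=4,fy=4,interpolation=2)
    n,l,st,ce=cv2.connectedComponentsWithStats((g<thr).astype(np.uint8))
    return np.array([ray(c,(ce[i]-1.5)/4+(x,y),.077)[:2] for i in range(1,n) if 150<st[i,4]<1200 and max(st[i,2:4])<42])
def fit(H,g):
    # centre, radius, lever angle: holes at lever + k*45deg, k=1..7
    def f(q):
        a=np.arctan2(H[:,1]-q[1],H[:,0]-q[0])-q[3]; k=np.round(a/(np.pi/4)); th=q[3]+k*np.pi/4
        return (H-q[:2]-q[2]*np.stack([np.cos(th),np.sin(th)],1)).ravel()
    s=least_squares(f,g); return s.x,np.abs(s.fun).max()
def idx(im,c,C,phi=2.97):
    g=cv2.cvtColor(im,6).astype(float); o=[]
    for r0,r1 in((.120,.144),(.128,.144)):
        r,d=np.meshgrid(np.arange(r0,r1,.0005),np.arange(-.017,.017,.0005)); th=phi+d/r
        P=np.stack([C[0]+r*np.cos(th),C[1]+r*np.sin(th),0*r+.08],-1).reshape(-1,3)
        uv=proj(c,P).astype(np.float32); v=cv2.remap(g.astype(np.float32),uv[:,0].reshape(r.shape),uv[:,1].reshape(r.shape),1)
        w=v>165 if c is T else v>150
        o+= [float((d*w).sum()/w.sum()/r.mean()+phi), int(w.sum())]
    return o
E
python3 - <<'E'
from m import *
from rig import env
t=cv2.imread('pics/top0.png');s=cv2.imread('pics/scene0.png')
for n,im,c,w in(('top',t,T,(203,184,254,232)),('scene',s,S,(298,232,356,286))):
    H=holes(im,c,w); q,e=fit(H,[*H.mean(0),.036,1.29]); print(n,len(H),q,e,'idx',idx(im,c,q[:2]))
f=env.snapshot('top'); im=f['frame'][:,:,::-1]; cv2.imwrite('pics/top1.png',im)
for win in((203,184,254,232),):
    H=holes(im,T,win); q,e=fit(H,[.596,.135,.036,2.83]); print('now',len(H),H.round(4).tolist(),q,e)
im=env.snapshot('scene')['frame'][:,:,::-1]; H=holes(im,S,(298,232,352,286)); q,e=fit(H,[.596,.135,.036,2.83]); print('now scene',len(H),q,e)
E
```

```text
top 7 [0.59534517 0.13407377 0.04317679 1.30740762] 0.00010666718092142147 idx [2.9938559194415744, 1783, 2.995529088548743, 1220]
scene 7 [0.59736578 0.13447566 0.04305886 1.30857041] 0.0001789069086470252 idx [2.9885379824072573, 1345, 2.9893747463437816, 903]
now 7 [[0.6364, 0.121], [0.6338, 0.1539], [0.6149, 0.0957], [0.6086, 0.1753], [0.5823, 0.093], [0.5755, 0.1729], [0.5569, 0.1145]] [0.59530997 0.1342141  0.04322443 2.83002187] 0.00019761548543294725
now scene 8 [0.6006246  0.13639631 0.04674967 2.81766916] 0.025986370426231566
```

Ring holes give the lever at 2.830 rad. Both cameras put the index at 2.992 rad, so 9.3° remain.

```bash
python3 -m crank '[[0,0,-2,0.0006,-0.0032,0,0],[0,0,-4,0.0011,-0.0064,0,0],[0,0,-6,0.0016,-0.0097,0,0],[0,0,-7.5,0.0018,-0.0121,0,0],[0,0,-8.5,0.002,-0.0137,0,0],[0,0,-9.2,0.002,-0.0149,0,0],[0,0,-9.2,0.002,-0.0149,0,0],[0,0,-9.2,0.002,-0.0149,0,0]]'
cat > n.py <<'E'
from m import *
from rig import env
s=env.state(); print(s['t'],s['ee_pos'],s['eef_rot'],s['contact_force'],s['qpos'])
im=env.snapshot('top')['frame'][:,:,::-1]
H=holes(im,T,(203,184,254,232)); q,e=fit(H,[.596,.135,.036,2.95]); print(len(H),q,e,'idx',idx(im,T,q[:2]),'arc mm',(q[3]-2.992)*108)
E
python3 n.py
```

```text
t: 7.35
ee_pos: [0.5079, 0.1672, 0.0942]
eef_rot: [-3.141, -0.0, 2.994]
contact_force: [1.2, 1.7, 0.7]
gripper_width: -0.0003
7.35 [0.50791003 0.16715961 0.09423409] [-3.14139832e+00 -9.81789217e-05  2.99375024e+00] [1.23182395 1.74875937 0.6554383 ] [ 3.18020641e-01  4.06643131e-01 -1.34145652e-01  1.03018256e+00
 -1.29525905e-04  4.65863058e-01]
6 [0.59536177 0.13411128 0.04309991 2.99703163] 0.00018094953865972763 idx [2.996813252737078, 873, 2.9955683500714936, 653] arc mm 0.5434157090097997
```

The lever is within about 0.5 mm of the index. I'll back off clockwise, then lift.

```bash
python3 -m crank '[[0,0,0,0,0.006,0,0],[0,0,0,0,0.015,0,0],[0,0,0,0,0.015,-0.03,0],[0,0,0,0,0.015,-0.07,0],[0,0,0,0,0.015,-0.11,0],[0,0,0,0,0.015,-0.11,0]]'
cat >> n.py <<'E'
M=R.from_euler('xyz',s['eef_rot']).as_matrix()
print('shift to button',(M.T@(np.array([.4927,-.265,.15])-s['ee_pos'])).round(4))
E
python3 n.py
```

```text
t: 8.0
ee_pos: [0.5133, 0.1838, 0.2103]
eef_rot: [3.137, 0.01, 2.995]
contact_force: [0.9, 0.3, 0.4]
gripper_width: 0.0002
8.0 [0.51327949 0.18375986 0.21030627] [3.13676959 0.00959852 2.99452534] [0.92637589 0.28566786 0.41206126] [ 3.43945647e-01  3.31015005e-01  7.32571268e-02  1.30229980e+00
 -2.72534574e-04  4.90988351e-01]
8 [0.59248104 0.13417538 0.04526794 3.03924746] 0.017713868304231804 idx [2.9926497460815393, 692, 2.9913220800133264, 398] arc mm 5.102725602858113
shift to button [-0.0448 -0.4472  0.0586]
```

```bash
python3 -m crank '[[0,0,0,-0.004,-0.04,0,0],[0,0,0,-0.009,-0.085,0,0],[0,0,0,-0.014,-0.13,0,0],[0,0,0,-0.018,-0.18,0,0],[0,0,0,-0.023,-0.23,0,0],[0,0,0,-0.028,-0.28,0,0],[0,0,0,-0.033,-0.33,0,0],[0,0,0,-0.038,-0.38,0,0],[0,0,0,-0.042,-0.42,0,0],[0,0,0,-0.045,-0.447,0.02,0]]'; python3 -m crank '[[0,0,0,0,0,0.03,0],[0,0,0,0,0,0.06,0],[0,0,0,0,0,0.06,0],[0,0,0,0,0,0.06,0]]'; python3 n.py
python3 - <<'E'
from h import *
from rig import env
s=env.state(); o=[]
for n,c,x,y in(('top',T,320,200),('scene',S,210,100)):
    f=env.snapshot(n)['frame'][:,:,::-1]; uv=proj(c,s['ee_pos'])[0]; k=cv2.resize(f[y:y+80,x:x+80],None,fx=4,fy=4,interpolation=2)
    cv2.drawMarker(k,tuple(int(v) for v in (uv-(x,y))*4),(0,255,0),0,10,1); o.append(k)
    if n=='top': o.append(cv2.resize(f[180:260,180:260],None,fx=4,fy=4,interpolation=2)[:,:160])
cv2.imwrite('pics/e.png',np.hstack(o))
E
```

```text
t: 9.05
ee_pos: [0.4894, -0.27, 0.1849]
eef_rot: [-3.14, 0.003, 2.991]
contact_force: [0.3, -0.7, 0.5]
gripper_width: -0.0004
t: 9.45
ee_pos: [0.488, -0.2659, 0.1231]
eef_rot: [3.14, -0.004, 2.994]
contact_force: [0.6, 0.1, 0.6]
gripper_width: -0.0001
9.45 [ 0.48802115 -0.26587121  0.12314583] [ 3.14037696 -0.00358737  2.99437539] [0.64749024 0.14554429 0.6255195 ] [-4.98786471e-01  4.20432174e-01 -2.94412386e-02  1.12470950e+00
 -9.40526207e-05 -3.51566851e-01]
7 [0.59536146 0.13414781 0.04312345 2.99642187] 0.00014537350135455235 idx [2.9970935170494224, 769, 2.9957702243287123, 591] arc mm 0.4775617463073498
shift to button [-0.0044  0.0016 -0.0269]
```

View pics/e.png

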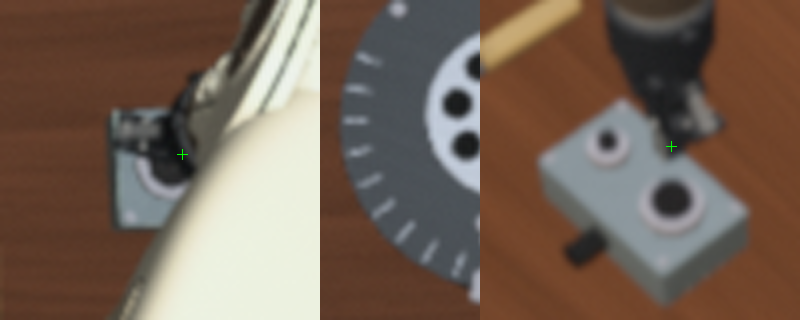

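The lever check holds at 0.5 mm. In the right-hand part the fingertip at (668,150) is above the start button at (673,198). Now I'll press in steps.

```bash
python3 -m crank '[[0,0,0,-0.005,0,0.03,0],[0,0,0,-0.005,0,0.045,0],[0,0,0,-0.005,0,0.05,0],[0,0,0,-0.005,0,0.053,0],[0,0,0,-0.005,0,0.055,0],[0,0,0,-0.005,0,0.055,0]]'; python3 -m crank '[[0,0,0,0,0,0.001,0],[0,0,0,0,0,0.0015,0],[0,0,0,0,0,0.0015,0],[0,0,0,0,0,0.0015,0]]'
```

```text
t: 10.2
ee_pos: [0.4946, -0.2676, 0.0705]
eef_rot: [-3.141, 0.002, 2.994]
contact_force: [-1.1, 1.3, 2.8]
gripper_width: 0.0001
t: 10.6
ee_pos: [0.4946, -0.2676, 0.0684]
eef_rot: [-3.141, 0.002, 2.994]
contact_force: [0.3, 1.2, 3.6]
gripper_width: -0.0001
```

```bash
python3 -m crank '[[0,0,0,0,0,0.002,0],[0,0,0,0,0,0.003,0],[0,0,0,0,0,0.003,0],[0,0,0,0,0,0.003,0]]'; python3 -m crank '[[0,0,0,0,0,0.001,0],[0,0,0,0,0,0.002,0],[0,0,0,0,0,0.002,0],[0,0,0,0,0,0.002,0]]'
```

```text
t: 11.0
ee_pos: [0.4947, -0.2676, 0.066]
eef_rot: [-3.141, 0.002, 2.994]
contact_force: [-0.2, 1.4, 9.6]
gripper_width: -0.0002
t: 11.4
ee_pos: [0.4947, -0.2677, 0.0658]
eef_rot: [-3.141, 0.003, 2.994]
contact_force: [-4.9, 4.8, 19.4]
gripper_width: -0.0
```

The button has bottomed: z stays at 0.066 while the force climbs to 19 N. Now I'll lift off and check.

```bash
python3 -m crank '[[0,0,0,0,0,-0.01,0],[0,0,0,0,0,-0.04,0],[0,0,0,0,0,-0.08,0],[0,0,0,0,0,-0.12,0],[0,0,0,0,0,-0.12,0],[0,0,0,0,0,-0.12,0],[0,0,0,0,0,-0.12,0]]'; python3 n.py
python3 - <<'E'
from rig import env
import cv2,numpy as np
f=env.snapshot('scene')['frame'][:,:,::-1]; cv2.imwrite('pics/f.png',cv2.resize(f[90:320,150:450],None,fx=2.6,fy=2.6,interpolation=2))
E
```

```text
t: 12.1
ee_pos: [0.4927, -0.267, 0.181]
eef_rot: [3.141, -0.003, 2.994]
contact_force: [-0.5, 0.6, -0.5]
gripper_width: -0.0003
12.1 [ 0.49272521 -0.26703037  0.18098885] [ 3.14074283 -0.00338038  2.99389018] [-0.54805656  0.61345595 -0.46452097] [-4.96445522e-01  3.87839588e-01  7.86548855e-02  1.26507892e+00
 -3.56463149e-04 -3.48740996e-01]
7 [0.59533439 0.13415771 0.04311801 2.99672683] 0.00013178973817374023 idx [2.9962889671997837, 700, 2.9945435313931283, 538] arc mm 0.5104971126984772
shift to button [0.0002 0.002  0.031 ]
```

View pics/f.png

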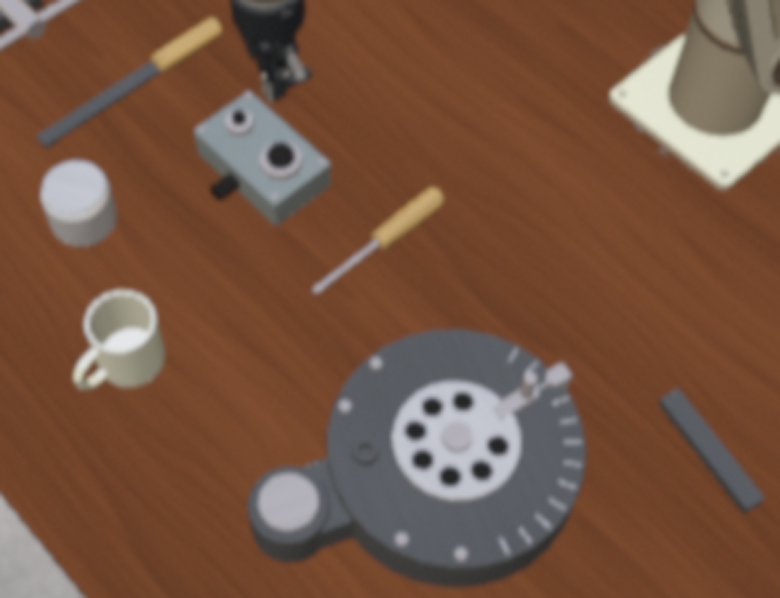

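The lever, from (500,408) to its tip near (545,380), points straight at the index at (558,374). The start button at (281,156) is clear of the gripper, and the loose things are where they were.

```bash
python3 -c "
from rig import env
print(env.hand_in())"
```

```text
the job is handed in; nothing more can be done
None
```

The lever is set at the index, start has been pressed and released after that, and the job is handed in; no verdict was reported.

- **Lever:** I pushed the pin counterclockwise with the closed fingers and never gripped it. The last top picture puts the tip about 0.5 mm along the arc from the index line (limit 5 mm), using the ring's holes as the angle reference. The final scene picture agrees by eye.
- **Start button:** Pressed in small steps until the fingertips stopped at 66 mm above the bench (the top is at about 72 mm) while the force rose to 19 N, so it was fully down. I then lifted clear to 181 mm. I could not measure directly that it came back up; the picture shows nothing holding it.
- **Everything else:** The index tab reads the same angle to within about 0.003 rad (about 0.4 mm at the rim). The chisel, nut, mug, tin, billet and file look unmoved, but I did not measure them. The hammer was outside the last picture, and the arm did not go near it.
- **What went wrong or disagreed:**
  - A careless first call tilted the tool 8° in free space; I undid it.
  - The two cameras disagreed by up to 12 mm on the start button's position, so I aimed near the mean.
  - One hole count while the gripper covered part of the ring gave a false 5 mm reading; clear views afterwards gave 0.5 mm.

The arm stopped at 12.1 s of the 51 s allowed.

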